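Slide the thin lid over the table edge and cover the red cup

TASK

The thin yellow lid lies flat on the table, too thin to pick up there: slide it towards the table's far edge until its tab sticks well out past the edge while the lid still lies on the table, then take it by the tab. Lay it flat and centred on top of the red cup as its cover and let go. Leave both cups standing where they are.

Things in the scene. Friction and masses are not known exactly. Their poses are not given: they have to be found in the camera images.
- lid: Thin rigid yellow metal cup lid, 3 mm thick, 65 g: a disc 90 mm across with a flat straight tab 24 mm wide along the lid's +x, ending 103 mm from the disc's centre. Origin: centre of the disc's underside, +z up; balance point 13 mm from it towards the tab. Starts flat on the table, tab towards the far edge within 15 degrees, not past it. A fingertip pressing on it (5 to 20 N) slides it along.
- cup_red: Red ceramic cup without handle, open at the top, rim 72 mm across and 75 mm high, 250 g, loose, standing upright on the table. Origin at the centre of its underside, +z up. The lid starts at least 60 mm from its side, all else 80 mm or more.
- cup_white: White cup of the same shape and size, a bystander. Origin at the centre of its underside, +z up. It stands on the same side of the table as the red cup, either side of it.
- table_edge (a point): Point on the top of the table's far edge. Table top level at z = 0, 60 mm thick; the edge is straight along world y, the table lies at smaller x, and past it is free space down to the floor. Also on the table: to the right (y below -0.34) a blue caddy with spoons up to 310 mm high and a glass canister 160 mm high; to the left (y above 0.42) a closed metal press up to 75 mm high.
Mind the look-alikes: they are no part of the job. Of the things like the lid, leave any that is black; of the rest the larger one is meant. Several things look just like the cup_red: the one meant starts farthest to the robot's right.

How it is judged (in metres and radians):
On the way, in this order (a step that is already met when the one before it is completed fails the run):
1. the lid lies flat on the table with its tab out past the far edge by about 25 mm or more (x of lid in the frame of table_edge above -0.075 m and height (world z) of lid between -0.004 and 0.004 m and angle between lid's own z axis and vertical below 0.06 rad), for 0.2 s.
2. the lid is lifted clear of the table (height (world z) of lid above 0.05 m), for 0.1 s.
At the end, for the whole second after the job is handed in: The lid rests flat (within 6 degrees) and still on the rim of the red cup, the disc's centre within 15 mm of the cup's axis; the red cup stands upright on the table; both cups are within 30 mm of where they began (horizontal distance between lid and cup_red below 0.015 m and z of lid in the frame of cup_red between 0.07 and 0.082 m and angle between the z axis of lid and the z axis of cup_red, either way round below 0.1 rad and angle between cup_red's own z axis and vertical below 0.1 rad and height (world z) of cup_red between -0.005 and 0.005 m and distance of each of cup_red, cup_white from where it was at the start of the episode below 0.03 m and linear speed of lid below 0.02 m/s); the robot touches nothing.
It fails at once if a cup is tipped by more than 20 degrees (angle between any of cup_red, cup_white's own z axis and vertical above 0.35 rad).
It fails at once if the lid falls off the table (height (world z) of lid below -0.1 m).
It also fails if it takes over 58 s, if anything falls off the work surface, if the arm or the gripper's body presses on something with over 40 N, if the wrist force passes 120 N, or if a joint passes its speed limit or range.

ROBOT

A 6-joint arm with a two-finger parallel gripper is mounted at the origin on the work surface. World frame = base frame: x ahead of the robot, y to its left, z up, the work surface at z = 0. Lengths are in mm, angles in rad, forces in N, time in s.
With the tool pointing down it reaches from about 325 to 875 mm from the base axis. Payload 4.4 kg.
Tool frame: the origin (TCP) lies on the centre line of the jaws, within the pads' length; the fingertips stand ahead of it and the grasp point (between the pads) lies 6 mm ahead of it (ctrl.tcp_to_tips is the z of the fingertips in the tool frame, in mm); z points along the fingers, y is the line along which they close (so a half turn about z gives the same grasp; the last joint's range is limited). The gripper opens to 85 mm and grips with 20 to 120 N. Pads are 22 mm wide; open, the fingers measure 114 mm over their backs; the gripper's body (76 mm by 85 mm) begins 54 mm behind the grasp point. The pads swing forward as they close: fully open they stand 13 mm farther back than shut.
Start: joints at [-1.363, 0.207, 1.542, -0, 1.393, -0.15], TCP at [201.9, -538.39, 256.282] pointing down, gripper open.
Joint ranges: [-2.73, 2.73], [-0.86, 2.22], [0.23, 2.46], [-1.11, 4.25], [0.08, 2.63], [-2.82, 2.82]. Speed limits (rad/s): [2.79, 2.79, 3.14, 3.14, 3.14, 3.14].

INTERFACE

Orientations are given as a 3x3 rotation matrix whose columns are the frame's x, y, z axes.
In Python, from plant import ctrl, sensors, optics gives the robot as it stands. Calls block until the motion is done:
- ctrl.move_ptp(position, orientation): joint-space move of the TCP to a pose.
- ctrl.move_l(position, rot=None, vel=150, threshold=None): straight line of the TCP; rot=None keeps the orientation; vel is the mean speed in mm/s. With threshold (N) it stops when the force on the tool has changed by that much, and returns True; else False.
- ctrl.set_joints(angles): joint-space move.
- ctrl.gripper_to(opening, force=None): finger opening in mm; force is the grip in N (None keeps the last); returns when the fingers have stopped.
- ctrl.hold(seconds).
- ctrl.solve_ik(position, orientation): joint angles nearest the present ones, or None.
- sensors.read_state(): the state.
- optics.grab_frame(name): name is "scene" or "top" or "wrist"; returns (picture, depth): 400x640x3 uint8, red, green, blue; 400x640 float32, mm along the optical axis (not along the pixel's ray), 0 where there is no reading.
- optics.camera_params(name): a dict with "mtx" (3x3 intrinsics, pixels), "k1" (the pictures are not rectified: a ray, as slopes to the right and down, at radius r is drawn at 1 + k1 r^2 times it, then the intrinsics apply), "R" (3x3) and "t" (3): a world point X has camera coordinates R X + t; the wrist camera has in their place "T_tool_cam" (4x4, takes a point from camera to tool coordinates, whose origin is the TCP and whose axes are the flange's). Camera axes: x right, y down, z forward; pixel columns grow to the right and rows downward; lengths in mm; the calibration is good to about 2 mm. A picture is of the moment at which its call begins: read the wrist's pose just before it. camera_params takes no time and is no camera call.
A pose or a line that the arm cannot do raises ctrl.MotionError and nothing moves.
- ctrl.finish_job(): hands the job in; it is judged then, once.
The state is a dict: "t": time; "q": joint angles; "qvel": joint speeds; "tau": joint torques, N m; "eef_pos": TCP position; "eef_rot": TCP orientation; "force": force on the tool from outside, world axes, zero at the start; "wrist_torque": the same for the moment, N m; "grip_width": finger opening in mm; "grasp_force": force on a finger pad.
Only numpy, scipy, OpenCV 4.12 (cv2) and the standard library are available. Lean on these libraries where they do the work, as an engineer would, in place of code of your own. Each camera call takes 0.05 s, during which the arm holds its last target. There are 200 camera calls.

## Working session

There is one attempt and no reset: what is moved stays moved. The work goes in short steps, each a Python script; the robot and the scene stay as the last script left them, time stands still between calls to the robot, and variables do not carry over. Pictures are saved under pics/ and viewed, at most 10 in all, crops included, and the job is handed in when it is done.

```bash
ls; mkdir -p pics
python3 - <<'E'
from plant import ctrl,sensors,optics
import cv2,numpy as np
for n in("top","scene"):
    p,d=optics.grab_frame(n); cv2.imwrite(f"pics/{n}0.png",p[:,:,::-1]); np.savez(f"{n}0.npz",p=p,d=d)
    c=optics.camera_params(n);print(c, -np.array(c["R"]).T@c["t"])
print(optics.camera_params("wrist"),ctrl.tcp_to_tips,sensors.read_state())
E
```

```text
pics
{'mtx': array([[445.04494449,   0.        , 319.69061357],
       [  0.        , 445.04494449, 196.11807229],
       [  0.        ,   0.        ,   1.        ]]), 'k1': -0.020489257537813797, 'R': array([[-4.03527202e-03, -9.99991835e-01, -2.13633870e-04],
       [-9.80382647e-01,  3.99824266e-03, -1.97063137e-01],
       [ 1.97062382e-01, -5.85760422e-04, -9.80390776e-01]]), 't': array([ 93.61852531, 494.0223571 , 889.52542437])} [309.41672329  92.16358848 969.45611685]
{'mtx': array([[440.60116734,   0.        , 326.17380564],
       [  0.        , 440.60116734, 195.77990327],
       [  0.        ,   0.        ,   1.        ]]), 'k1': -0.04227507206708527, 'R': array([[-0.28344801,  0.95884436,  0.01657476],
       [ 0.68925754,  0.21571047, -0.69165962],
       [-0.66676928, -0.18462527, -0.72203341]]), 't': array([  75.58635232, -349.32174042, 1341.44868177])} [1156.63421345  250.54212946  725.70619292]
{'mtx': array([[322.3872462 ,   0.        , 320.60071833],
       [  0.        , 322.3872462 , 197.60076788],
       [  0.        ,   0.        ,   1.        ]]), 'k1': -0.01
[... 493 characters left out ...]
 -1.50476133e-01]), 'qvel': array([-7.85889601e-04, -1.43073639e-03, -3.05833745e-03,  8.86291445e-05,
        3.48285871e-04, -2.03957335e-03]), 'tau': array([-6.54735122e-04, -3.84091580e+01, -2.92548019e+01, -2.67778805e-04,
        4.84562668e-03, -1.68894803e-05]), 'eef_pos': array([ 201.76110008, -537.74071103,  255.18290711]), 'eef_rot': array([[ 9.36330220e-01,  3.51120382e-01, -4.43256403e-04],
       [ 3.51120510e-01, -9.36327891e-01,  2.11367556e-03],
       [ 3.27121239e-04, -2.13473472e-03, -9.99997668e-01]]), 'force': array([ 1.34207286,  0.23230112, -0.28300278]), 'wrist_torque': array([ 0.00833896,  0.03057329, -0.00614881]), 'grasp_force': 0.0, 'grip_width': 85.202374701428}
```

View pics/top0.png

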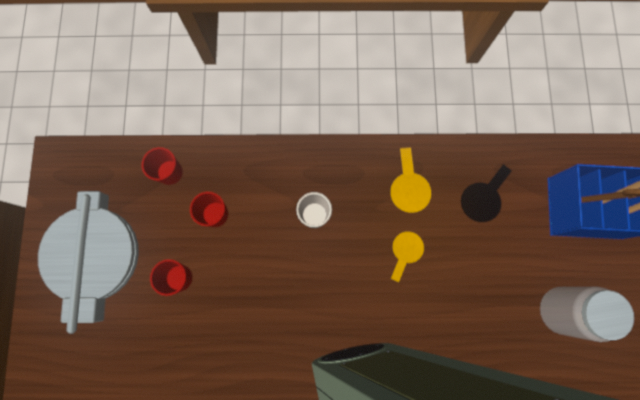

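View pics/scene0.png

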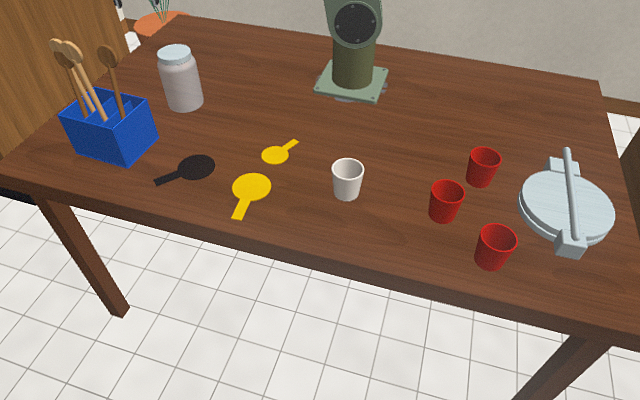

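The top view shows the large yellow lid at (411,193) with its tab up to (406,150), the edge near row 135, and the rightmost red cup at (208,210). The white cup is at (314,210). The scene view agrees.

```bash
cat > h.py <<'E'
import numpy as np,cv2
from plant import ctrl,sensors,optics
def rays(c,uv):
    uv=np.asarray(uv,float).reshape(-1,1,2)
    n=cv2.undistortPoints(uv,c["mtx"],np.array([c["k1"],0,0,0.])).reshape(-1,2)
    return np.c_[n,np.ones(len(n))]
def cam(name):
    c=optics.camera_params(name)
    if name=="wrist":
        s=sensors.read_state(); T=np.eye(4);T[:3,:3]=s["eef_rot"];T[:3,3]=s["eef_pos"]
        M=T@c["T_tool_cam"]; c["Rw"],c["o"]=M[:3,:3],M[:3,3]
    else: c["Rw"],c["o"]=c["R"].T,-c["R"].T@c["t"]
    return c
def onplane(c,uv,z):
    d=rays(c,uv)@c["Rw"].T
    return c["o"]+d*((z-c["o"][2])/d[:,2])[:,None]
def world(c,uv,depth): return c["o"]+(rays(c,uv)*np.asarray(depth)[:,None])@c["Rw"].T
def hsv(p): return cv2.cvtColor(p,cv2.COLOR_RGB2HSV)
def yellow(p): return cv2.inRange(hsv(p),(20,150,90),(35,255,255))
def red(p):
    h=hsv(p); return cv2.inRange(h,(0,170,60),(5,255,255))|cv2.inRange(h,(172,170,60),(180,255,255))
def white(p): return cv2.inRange(hsv(p),(0,0,120),(180,50,255))
def blobs(m,amin=150):
    n,l,s,ce=cv2.connectedComponentsWithStats(m)
    return [(l==i,s[i,4],ce[i]) for i in range(1,n) if s[i,4]>amin]
def pix(b): v,u=np.nonzero(b); return np.c_[u,v]
def circ(P):
    A=np.c_[2*P[:,:2],np.ones(len(P))]; b=(P[:,:2]**2).sum(1)
    s=np.linalg.lstsq(A,b,rcond=None)[0]; return s[:2],np.sqrt(s[2]+s[:2]@s[:2])
def lid(c,b,z=3):
    """disc centre, radius, tab tip and tab direction from a lid mask"""
    ct=max(cv2.findContours(b.astype(np.uint8),0,1)[0],key=len)[:,0]
    P=onplane(c,ct,z)[:,:2]; m=onplane(c,pix(b),z)[:,:2].mean(0); k=P
    f=P[np.argmax(np.linalg.norm(P-m,axis=1))]; a=(f-m)/np.linalg.norm(f-m)
    for _ in range(4):
        k=P[(P-m)@a<20]; m,r=circ(k); t=P[(P-m)@a>60]
        if len(t): a=t.mean(0)-m; a/=np.linalg.norm(a)
    return m,r,((P-m)@a).max(),a
E
python3 - <<'E'
from h import *
for n in("top","scene"):
    z=np.load(n+"0.npz");p,d=z["p"],z["d"];c=cam(n);print(n)
    for b,a,ce in blobs(yellow(p)): print(" Y",a,ce.round(),*[np.round(x,2) for x in lid(c,b)])
    wm=white(p)
    box=(slice(180,240),slice(285,345)) if n=="top" else (slice(150,210),slice(325,370))
    w=np.zeros_like(wm); w[box]=wm[box]
    for nm,m in(("R",red(p)),("W",w)):
        for b,a,ce in blobs(m):
            uv=pix(b); P=world(c,uv,d[b]); k=(abs(P[:,2]-75)<5); 
            ct=max(cv2.findContours(b.astype(np.uint8),0,1)[0],key=len)[:,0]
            q=circ(P[k]) if k.sum()>8 else None
            print(nm,a,ce.round(),"zmax",P[:,2].max().round(1),k.sum(),q, "hull@75",circ(onplane(c,ct,75)))
c=cam("top");z=np.load("top0.npz");p,d=z["p"],z["d"]
g=p.astype(int).sum(2)
for u in(250,350,408,440):
    col=g[110:150,u]; v=110+np.argmin(np.diff(col))+.5; print("edge",u,v,onplane(c,[[u,v]],0).round(1), d[[125,130,140,150],u])
E
```

```text
top
 Y 1593 [410. 187.] [ 512.17 -109.56] 44.97 102.9 [1.   0.07]
 Y 989 [406. 251.] [391.27 -99.23] 33.46 78.46 [-0.91  0.41]
R 858 [163. 167.] zmax 969.5 234 (array([559.24868607, 427.11355515]), np.float64(33.705881203856265)) hull@75 (array([554.97736707, 422.76913601]), np.float64(39.327718655204954))
R 1073 [208. 209.] zmax 969.5 233 (array([463.69392367, 322.25950295]), np.float64(33.44258946080381)) hull@75 (array([462.84776391, 319.27763368]), np.float64(37.26665607604026))
R 1176 [170. 277.] zmax 969.5 275 (array([327.41426911, 393.10157653]), np.float64(33.61041241497069)) hull@75 (array([326.43431424, 390.0987814 ]), np.float64(37.66412195095571))
W 855 [315. 210.] zmax 79.9 227 (array([461.26332743, 104.33176028]), np.float64(33.339744743519816)) hull@75 (array([461.97550024, 103.91997269]), np.float64(35.2975265609568))
scene
 Y 507 [277. 153.] [391.26 -97.22] 33.94 78.3 [-0.91  0.41]
 Y 1114 [249. 191.] [ 511.15 -108.88] 44.67 104.02 [1.   0.08]
R 1027 [482. 166.] zmax 725.7 156 (array([326.91016676, 394.89485549]), np.float64(33.22277053795383)) hull@75 (array([363.21
[... 235 characters left out ...]
)
R 1131 [495. 245.] zmax 725.7 222 (array([560.73098057, 428.92629439]), np.float64(33.51835731021691)) hull@75 (array([584.94470599, 427.97610609]), np.float64(46.94165817448449))
W 1096 [347. 178.] zmax 725.7 199 (array([461.85609499, 105.28525536]), np.float64(33.557490788007094)) hull@75 (array([490.48684697, 111.33329066]), np.float64(51.65601682778122))
edge 250 134.5 [[648.7 250.4   0. ]] [1812.9025  1807.7821  1012.80426 1005.77893]
edge 350 133.5 [[650.1  21.7   0. ]] [1810.8849  1808.4622  1012.11926 1010.16046]
edge 408 133.5 [[ 649.7 -111.2    0. ]] [1813.373   1804.441   1012.67065 1004.388  ]
edge 440 133.5 [[ 649.5 -184.6    0. ]] [1806.3866  1810.9542  1011.8412  1009.69055]
```

```bash
cat > kin.py <<'E'
import numpy as np
from scipy.spatial.transform import Rotation as Ro
def fk(p,q):
    h,a1,a2,a3,d,L=p
    R=Ro.from_euler('z',q[0]); S=np.array([0,0,h]);
    R2=R*Ro.from_euler('y',q[1]); E=S+R.apply([a1,0,0])+R2.apply([0,0,a2])
    R3=R2*Ro.from_euler('y',q[2]); W=E+R3.apply([d,0,a3])
    R4=R3*Ro.from_euler('z',q[3])*Ro.from_euler('y',q[4])*Ro.from_euler('z',q[5])
    return E,W,W+R4.apply([0,0,L]),R4.as_matrix()
E
python3 - <<'E'
from h import *; from kin import *
from scipy.optimize import least_squares
rng=np.random.default_rng(0); X=[]
for _ in range(400):
    p=np.array([rng.uniform(350,700),rng.uniform(-400,400),rng.uniform(50,400)])
    R=Ro.from_euler('x',np.pi)*Ro.from_rotvec(rng.normal(0,.5,3)); R=R.as_matrix()
    q=ctrl.solve_ik(p,R)
    if q is not None: X.append((p,R,np.array(q)))
f=lambda x:np.concatenate([fk(x,q)[2]-p for p,R,q in X])
s=least_squares(f,[300,0,400,400,0,200]);print(len(X),s.x.round(1),abs(s.fun).max())
print(X[0][1].round(2),fk(s.x,X[0][2])[3].round(2))
np.save("kp.npy",s.x)
# candidate grasp poses: tab grasp point g, tool z horizontal-ish
def rot(az,el,flip):
    z=np.array([np.cos(el)*np.cos(az),np.cos(el)*np.sin(az),-np.sin(el)])
    x=np.array([-np.sin(az),np.cos(az),0])*flip; return np.c_[x,np.cross(z,x),z]
for gx in(690,705):
  for az in range(60,301,15):
    for el in(0,10,20):
      for fl in(1,-1):
        R=rot(np.radians(az),np.radians(el),fl); p=np.array([gx,-105,1.5])-6*R[:,2]
        q=ctrl.solve_ik(p,R)
        if q is not None:
            E,W,_,_=fk(s.x,q); print(gx,az,el,fl,np.round(q,2),"E",E.round(),"W",W.round())
E
```

```text
366 [286.2  -3.9 463.  502.9  96.  300.9] 93.38847384859102
[[ 0.95 -0.18 -0.26]
 [-0.17 -0.98  0.08]
 [-0.27 -0.03 -0.96]] [[ 0.18  0.95 -0.26]
 [ 0.98 -0.17  0.08]
 [ 0.03 -0.27 -0.96]]
690 60 0 1 [-0.72  1.18  1.32  1.41  1.69 -2.51] E [ 318. -280.  464.] W [ 488. -430.    4.]
690 60 0 -1 [-0.72  1.18  1.32  1.41  1.69  0.64] E [ 318. -280.  464.] W [ 488. -430.    4.]
690 60 10 1 [-0.72  1.08  1.38  1.31  1.56 -2.47] E [ 305. -265.  506.] W [ 490. -426.   57.]
690 60 10 -1 [-0.72  1.08  1.38  1.31  1.56  0.67] E [ 305. -265.  506.] W [ 490. -426.   57.]
690 60 20 1 [-0.69  0.98  1.42  1.21  1.43 -2.41] E [ 292. -244.  544.] W [ 498. -415.  107.]
690 60 20 -1 [-0.69  0.98  1.42  1.21  1.43  0.73] E [ 292. -244.  544.] W [ 498. -415.  107.]
690 75 0 1 [-0.69  1.26  1.09  1.26  1.87 -2.4 ] E [ 338. -278.  426.] W [ 562. -462.    4.]
690 75 0 -1 [-0.69  1.26  1.09  1.26  1.87  0.74] E [ 338. -278.  426.] W [ 562. -462.    4.]
690 75 10 1 [-0.68  1.17  1.15  1.15  1.75 -2.39] E [ 328. -266.  468.] W [ 564. -457.   56.]
690 75 10 -1 [-0.68  1.17  1.15  1.15  1.75  0.75] E [ 328. -266. 
[... 5103 characters left out ...]
0.02  1.59  0.24 -1.1   2.26  2.08] E [459.   8. 276.] W [920.  16.  54.]
705 225 10 -1 [ 0.02  1.59  0.24 -1.1   2.26 -1.06] E [459.   8. 276.] W [920.  16.  54.]
705 225 20 1 [ 0.01  1.45  0.41 -0.9   2.14  2.21] E [456.   3. 342.] W [910.   6. 105.]
705 225 20 -1 [ 0.01  1.45  0.41 -0.9   2.14 -0.93] E [456.   3. 342.] W [910.   6. 105.]
705 240 20 1 [ 0.06  1.31  0.7  -0.98  1.9   2.22] E [442.  26. 407.] W [856.  51. 106.]
705 240 20 -1 [ 0.06  1.31  0.7  -0.98  1.9  -0.92] E [442.  26. 407.] W [856.  51. 106.]
705 255 20 1 [ 0.1   1.19  0.96 -1.08  1.66  2.23] E [423.  42. 460.] W [791.  79. 106.]
705 255 20 -1 [ 0.1   1.19  0.96 -1.08  1.66 -0.91] E [423.  42. 460.] W [791.  79. 106.]
```

```bash
cat > kin.py <<'E'
import numpy as np
from scipy.spatial.transform import Rotation as Ro
def fk(p,q):
    """elbow, wrist (q5 axis), flange-side point, tcp, R"""
    h,a1,a2,a3,d,L,y4,x5,y5,c6,ye=p
    R=Ro.from_euler('z',q[0]); R2=R*Ro.from_euler('y',q[1])
    E=np.array([0,0,h])+R.apply([a1,0,0])+R2.apply([0,ye,a2])
    R3=R2*Ro.from_euler('y',q[2]); R4=R3*Ro.from_euler('z',q[3]); W=E+R3.apply([d,0,a3])+R4.apply([0,y4,0])
    R5=R4*Ro.from_euler('y',q[4]); F=W+R5.apply([x5,y5,0])
    R6=R5*Ro.from_euler('z',q[5]+c6)
    return E,W,F,F+R6.apply([0,0,L]),R6.as_matrix()
def rot(az,el,flip):
    az,el=np.radians(az),np.radians(el)
    z=np.array([np.cos(el)*np.cos(az),np.cos(el)*np.sin(az),-np.sin(el)])
    x=np.array([-np.sin(az),np.cos(az),0])*flip; return np.c_[x,np.cross(z,x),z]
E
python3 - <<'E'
from h import *; from kin import *
from scipy.optimize import least_squares
rng=np.random.default_rng(0); X=[]
for _ in range(200):
    p=np.array([rng.uniform(350,700),rng.uniform(-400,400),rng.uniform(50,400)])
    R=(Ro.from_euler('x',np.pi)*Ro.from_rotvec(rng.normal(0,.5,3))).as_matrix()
    q=ctrl.solve_ik(p,R)
    if q is not None: X.append((p,R,np.array(q)))
def f(x):
    o=[]
    for p,R,q in X:
        k=fk(x,q); o+=[k[3]-p,100*(k[4]-R).ravel()]
    return np.concatenate(o)
s=least_squares(f,[290,0,460,500,90,250,0,50,0,-1.57,0]);print(s.x.round(2),abs(s.fun).max());np.save("kp.npy",s.x)
for y in(-110,-60):
 for gx in(675,690):
  for az in range(195,271,15):
    for el in(0,5,10):
        R=rot(az,el,-1); p=np.array([gx,y,1.5])-6*R[:,2]; q=ctrl.solve_ik(p,R)
        if q is not None:
            E,W,F,*_=fk(s.x,q); print(y,gx,az,el,np.round(q,2),"E",E.round(),"W",W.round(),"F",F.round(), "z@edge",(E+(W-E)*(650-E[0])/(W-E)[0])[2].round())
E
```

```text
[282.7   -0.   455.   499.6   94.1  291.     4.29  -0.    -4.29   1.57
  86.2 ] 5.684341886080801e-13
-110 675 225 10 [ 0.01  1.48  0.47 -1.02  2.2  -0.94] E [452.  92. 325.] W [880.  99.  50.] F [882.  97.  53.] z@edge 198.0
-110 675 240 10 [ 0.07  1.35  0.75 -1.09  1.97 -0.89] E [436. 117. 384.] W [819. 145.  50.] F [821. 143.  53.] z@edge 198.0
-110 690 225 10 [ 0.01  1.53  0.37 -1.06  2.23 -0.99] E [454.  92. 302.] W [896.  99.  50.] F [897.  97.  53.] z@edge 190.0
-110 690 240 10 [ 0.07  1.38  0.68 -1.11  1.99 -0.93] E [440. 116. 370.] W [834. 145.  50.] F [836. 143.  53.] z@edge 199.0
-60 675 225 5 [ 0.07  1.56  0.36 -1.09  2.32 -0.99] E [448. 118. 286.] W [883. 151.  24.] F [884. 149.  27.] z@edge 164.0
-60 675 225 10 [ 0.07  1.5   0.42 -0.99  2.26 -0.92] E [447. 117. 315.] W [880. 149.  50.] F [882. 147.  53.] z@edge 191.0
-60 675 240 10 [ 0.13  1.37  0.7  -1.06  2.03 -0.89] E [431. 143. 375.] W [819. 195.  50.] F [821. 193.  53.] z@edge 191.0
-60 690 225 10 [ 0.07  1.55  0.32 -1.04  2.29 -0.99] E [448. 117. 290.] W [896. 149.  50.] F [897. 147.  53.] z@edge 182.0
-60 690 240 10 [ 0.13  1.4   0.63 -1.08  2.04 -0.93] E [434. 142. 360.] W [834. 195.  50.] F [836. 193.  53.] z@edge 192.0
```

Run:
```python
from h import *; from kin import *
kp=np.load("kp.npy")
z=np.load("top0.npz");c=cam("top");d=z["d"];ok=d>0
P=world(c,pix(ok),d[ok]); k=(P[:,2]>20)&(P[:,2]<330)&(P[:,1]<-280)&(P[:,0]>150)
for lo,hi in((20,110),(110,200),(200,330)):
    m=P[k&(P[:,2]>=lo)&(P[:,2]<hi)&(P[:,0]>380)]
    if len(m): print("caddy",lo,hi,np.percentile(m[:,:2],[1,99],axis=0).round())
for y in(-110,-60,-20,20,50):
 for gx in(680,690):
  for az in(90,105,115,125):
   for el in(0,5):
    R=rot(az,el,-1); g=np.array([gx,y,1.5])-6*R[:,2]
    pts=[g,g-50*R[:,2],g-50*R[:,2]+[0,0,150]]
    Q=[ctrl.solve_ik(p,R) for p in pts]
    if Q[0] is None: continue
    E,W,F,*_=fk(kp,Q[0]); Rf=Ro.from_euler('zy',[Q[0][0],Q[0][1]+Q[0][2]]).apply([94.1,0,0])
    e=E+Rf # forearm line e->W
    t=(650-e[0])/(W-e)[0]
    print(y,gx,az,el,[q is not None for q in Q],np.round(Q[0],2),"E",E.round(),"e",e.round(),"W",W.round(),"edge",(e+(W-e)*t).round())
```

```text
caddy 20 110 [[ 407. -575.]
 [ 539. -412.]]
caddy 110 200 [[ 409. -542.]
 [ 542. -412.]]
caddy 200 330 [[ 453. -448.]
 [ 468. -416.]]
-110 680 90 0 [True, True, True] [-0.65  1.36  0.85  1.14  2.07  0.81] E [ 407. -200.  377.] e [ 362. -257.  317.] W [ 683. -407.    5.] edge [ 650. -392.   37.]
-110 680 90 5 [True, True, True] [-0.65  1.31  0.89  1.08  2.02  0.79] E [ 403. -197.  399.] e [ 359. -253.  338.] W [ 683. -406.   30.] edge [ 650. -390.   62.]
-110 680 105 0 [True, True, True] [-0.58  1.49  0.57  1.08  2.29  0.89] E [ 426. -178.  319.] e [ 389. -230.  250.] W [ 759. -396.    5.] edge [ 650. -347.   77.]
-110 680 105 5 [True, True, True] [-0.58  1.44  0.62  1.    2.24  0.85] E [ 424. -176.  343.] e [ 387. -228.  274.] W [ 759. -395.   31.] edge [ 650. -346.  102.]
-110 680 115 0 [True, False, True] [-0.54  1.6   0.35  1.08  2.45  0.96] E [ 435. -159.  271.] e [ 406. -207.  195.] W [ 808. -378.    5.] edge [ 650. -311.   80.]
-110 680 115 5 [True, False, True] [-0.54  1.54  0.41  0.97  2.4   0.88] E [ 435. -158.  298.] e [ 405. -206.  223.] W [ 807. -377.   31.] edge [ 650. -
[... 10385 characters left out ...]
1.] e [ 391. -133.  320.] W [ 769. -235.   30.] edge [ 650. -203.  122.]
50 690 115 0 [True, True, True] [-0.36  1.47  0.62  1.1   2.24  0.88] E [453. -81. 331.] e [ 410. -114.  254.] W [ 818. -218.    5.] edge [ 650. -175.  107.]
50 690 115 5 [True, True, True] [-0.36  1.41  0.67  1.02  2.19  0.84] E [451. -79. 354.] e [ 408. -113.  277.] W [ 818. -217.   31.] edge [ 650. -174.  131.]
50 690 125 0 [True, False, True] [-0.32  1.57  0.41  1.09  2.4   0.95] E [459. -61. 284.] e [424. -90. 202.] W [ 862. -192.    5.] edge [ 650. -143.  100.]
50 690 125 5 [True, False, True] [-0.32  1.51  0.46  0.99  2.35  0.88] E [458. -60. 310.] e [423. -90. 228.] W [ 862. -191.   31.] edge [ 650. -142.  126.]
```

```bash
cat >> h.py <<'E'
def Rd(yaw):
    c,s=np.cos(yaw),np.sin(yaw); return np.array([[c,s,0],[s,-c,0],[0,0,-1.]])
def st():
    s=sensors.read_state(); return s["t"],s["eef_pos"].round(1),s["force"].round(1),round(s["grip_width"],1)
E
python3 - <<'E'
from h import *
a=0.075
ctrl.move_l([190,-430,420],vel=400)
ctrl.move_ptp([430,-80,330],Rd(a))
ctrl.gripper_to(50)
ctrl.move_ptp([513,-109,75],Rd(a)); print(st())
f0=sensors.read_state()["force"]
print(ctrl.move_l([513,-109,20],vel=25,threshold=5),st())
for i in range(12):
    s=sensors.read_state(); fz=(s["force"]-f0)[2]
    if fz>9: break
    p=s["eef_pos"] if i==0 else p
    p=p-[0,0,.5]; ctrl.move_l(p,vel=20)
print(i,fz,p,st())
np.save("press.npy",np.r_[p,f0])
E
```

```text
(3.8333, array([ 514.1, -109.4,   76.3]), array([ 0.9,  0.7, -0.1]), 49.9)
True (5.6083, array([ 513., -109.,   25.]), array([-1. ,  0. ,  3.1]), 50.0)
2 9.180937269579465 [ 513.02789503 -109.00283926   24.0469293 ] (6.1083, array([ 513.3, -109.1,   25. ]), array([-2.7,  0.8,  9.1]), 50.2)
```

Run:
```python
from h import *
z=np.load("press.npy");p,f0=z[:3],z[3:]; q=p.copy()
for k in range(1,9):
    q=np.r_[p[:2]+np.array([92,109])*k/8,q[2]]
    ctrl.move_l(q,vel=50); s=sensors.read_state(); f=s["force"]-f0
    q[2]+=np.clip((f[2]-10)*.08,-.4,.4); print(f.round(1),s["eef_pos"].round(1))
ctrl.hold(.3)
q=sensors.read_state()["eef_pos"]; ctrl.move_l([q[0],q[1],90],vel=120)
ctrl.move_l([430,-80,330],vel=350)
for n in("top","wrist"):
    c=cam(n);P,d=optics.grab_frame(n); cv2.imwrite(f"pics/{n}1.png",P[:,:,::-1])
    for b,a,ce in blobs(yellow(P)): print(n,a,ce.round(),*[np.round(x,2) for x in lid(c,b)])
print(st())
```

```text
[-1.6 -1.   6. ] [525.7 -96.   25. ]
[-1.6 -3.1  6.3] [537.5 -82.7  25. ]
[-1.9 -3.3  8.7] [549.2 -69.3  25. ]
[-1.8 -3.3  8.4] [560.7 -55.7  25. ]
[-2.9 -3.2 10. ] [572.2 -42.1  25. ]
[-3.2 -3.8  9.3] [583.6 -28.4  25. ]
[-3.7 -2.7 10.2] [595.  -14.8  25. ]
[-2.7 -3.7  9.8] [606.5  -1.1  25. ]
top 1480 [366. 158.] [579.3   -7.24] 44.19 102.57 [ 0.91 -0.41]
top 509 [400. 250.] [406.2  -88.45] 19.52 88.75 [-0.97  0.25]
wrist 4019 [272.  29.] [574.14  -4.3 ] 40.59 50.62 [ 0.69 -0.72]
wrist 2051 [330. 183.] [390.61 -98.6 ] 33.09 77.24 [-0.91  0.41]
(12.3167, array([429.7, -79.3, 327.5]), array([-0.1,  0.2, -0.7]), 49.8)
```

View pics/wrist1.png

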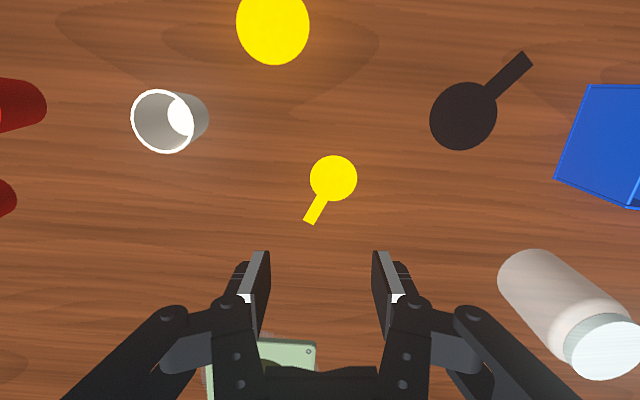

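The lid slid to (579,-7), but it lagged and turned to about -24°. I'll push on with closed fingertips near its balance point, then check.

```bash
cat > push.py <<'E'
from h import *
def push(x,y,dx,dy,y0,y1,F=13,n=6):
    ctrl.move_ptp([x,y,60],Rd(y0)); f0=sensors.read_state()["force"]
    print(ctrl.move_l([x,y,18],vel=25,threshold=6)); q=sensors.read_state()["eef_pos"]-[0,0,.5]
    for k in range(14):
        f=(sensors.read_state()["force"]-f0)[2]
        if f>F-1: break
        q[2]-=.4; ctrl.move_l(q,vel=20)
    print("press",f.round(1),q.round(1))
    for k in range(1,n+1):
        q=np.r_[x+dx*k/n,y+dy*k/n,q[2]]
        ctrl.move_l(q,Rd(y0+(y1-y0)*k/n),vel=40); s=sensors.read_state(); f=s["force"]-f0
        q[2]+=np.clip((f[2]-F)*.08,-.4,.4); print(f.round(1),s["eef_pos"].round(1))
    ctrl.hold(.2); q=sensors.read_state()["eef_pos"]; ctrl.move_l([q[0],q[1],70],vel=120)
def look(x,y,z=330,tag=None,yaw=0):
    ctrl.move_ptp([x,y,z],Rd(yaw)); ctrl.hold(.15)
    c=cam("wrist");P,d=optics.grab_frame("wrist")
    if tag: cv2.imwrite(f"pics/{tag}.png",P[:,:,::-1])
    for b,a,ce in blobs(yellow(P)): print("wrist",a,ce.round(),*[np.round(v,2) for v in lid(c,b)])
    print(st()); return c,P,d
E
python3 - <<'E'
from push import *
ctrl.gripper_to(0)
push(585,-10,38,6,-.42,-.15)
look(600,0,tag="w2")
E
```

```text
True
press 13.2 [584.9 -10.   26. ]
[-8.1 -0.8 15.5] [590.5  -9.3  28. ]
[-5.6 -0.7 12. ] [597.4  -8.4  28.1]
[-6.2 -0.5 13.7] [603.6  -7.5  28.1]
[-5.6 -1.1 12.7] [610.1  -6.5  28.1]
[-5.4 -0.7 11.6] [616.5  -5.5  28. ]
[-5.5 -1.7 12.6] [622.7  -4.5  28. ]
wrist 4223 [328. 132.] [608.31  -3.03] 44.33 102.47 [ 0.92 -0.39]
wrist 1338 [382. 281.] [390.79 -98.48] 33.33 51.85 [-0.9   0.44]
(20.0417, array([599.3,   0. , 327.2]), array([ 0.2, -0.1, -0.9]), -0.1)
```

View pics/w2.png

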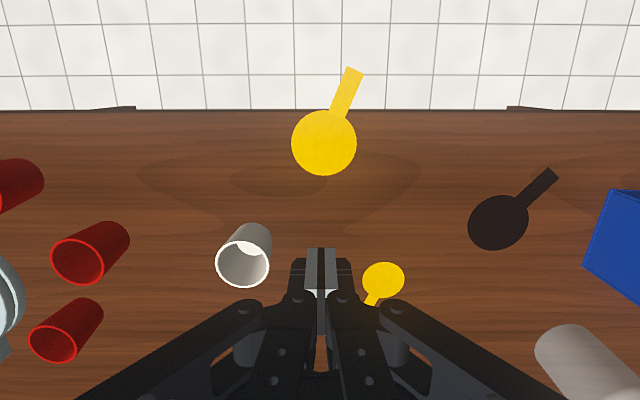

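The tab now sticks out, with the lid at (608,-3), yaw -23°, and the tab tip near pixel (352,70) past the edge at row 110. Next I'll plan the grasp.

Run:
```python
from push import *; from kin import *
kp=np.load("kp.npy")
q0=sensors.read_state()["q"]
for az,el in((105,4),(110,4),(115,4)):
    R=rot(az,el,-1); g=np.array([686,-36,1.5])-6*R[:,2]
    b=g-55*R[:,2]; Q=[ctrl.solve_ik(p,R) for p in(g,b,b+[0,0,60],b+[0,0,200])]
    print(az,[None if q is None else np.round(q,2) for q in Q])
    if Q[3] is not None:
        m=[]
        for t in np.linspace(0,1,21):
            E,W,F,T,Rr=fk(kp,q0+(Q[3]-q0)*t); m.append([*T.round(),(T+25*Rr[:,2])[2].round(),W[2].round(),(T+Rr@[85,0,-118])[2].round()])
        print(np.array(m)[::3])
```

```text
105 [array([-0.5 ,  1.39,  0.73,  1.04,  2.16,  0.83]), array([-0.55,  1.46,  0.57,  1.06,  2.24,  0.9 ]), array([-0.55,  1.35,  0.65,  1.08,  2.25,  0.93]), array([-0.55,  1.14,  0.75,  1.17,  2.3 ,  1.07])]
[[599.   0. 327. 302. 618. 445.]
 [619.  11. 296. 272. 580. 400.]
 [639.  17. 272. 250. 533. 360.]
 [660.  14. 255. 236. 479. 324.]
 [679.   0. 242. 227. 419. 292.]
 [694. -26. 230. 220. 352. 262.]
 [702. -64. 217. 212. 280. 234.]]
110 [array([-0.48,  1.43,  0.64,  1.02,  2.23,  0.84]), array([-0.52,  1.53,  0.43,  1.07,  2.32,  0.95]), array([-0.52,  1.41,  0.53,  1.08,  2.33,  0.97]), array([-0.52,  1.2 ,  0.64,  1.17,  2.37,  1.1 ])]
[[599.   0. 327. 302. 618. 445.]
 [622.  13. 299. 275. 582. 403.]
 [646.  20. 277. 255. 537. 364.]
 [669.  18. 261. 242. 484. 328.]
 [689.   4. 248. 233. 423. 296.]
 [704. -23. 235. 225. 355. 266.]
 [709. -61. 219. 214. 281. 235.]]
115 [array([-0.46,  1.48,  0.54,  1.  ,  2.31,  0.86]), array([-0.5 ,  1.61,  0.27,  1.09,  2.41,  1.01]), array([-0.5 ,  1.48,  0.39,  1.1 ,  2.41,  1.02]), array([-0.5 ,  1.26,  0.52,  1.19,  2.45,  1.15])]
[[599.   0. 327. 302. 618. 445.]
 [626.  15. 302. 278. 585. 405.]
 [654.  24. 282. 260. 541. 368.]
 [679.  23. 267. 249. 488. 333.]
 [700.   9. 255. 240. 427. 301.]
 [714. -18. 241. 231. 358. 269.]
 [717. -59. 222. 217. 283. 237.]]
```

Run:
```python
from push import *; from kin import *
R=rot(110,4,-1); g=np.array([686,-36,1.5])-6*R[:,2]; b=g-55*R[:,2]
ctrl.gripper_to(32,force=60)
ctrl.move_ptp(b+[0,0,200],R)
ctrl.move_l(b,vel=150); ctrl.hold(.3); e=sensors.read_state()["eef_pos"]-b; print(e.round(2),st())
f=ctrl.move_l(g-e*[0,0,1],vel=60,threshold=8); ctrl.hold(.2)
s=sensors.read_state(); print(f,(s["eef_pos"]-g).round(2),(R.T@s["eef_rot"]).round(3).diagonal(),st())
P,d=optics.grab_frame("scene"); cv2.imwrite("pics/s3.png",cv2.resize(P[100:350,100:420,::-1],None,fx=2.3,fy=2.3))
```

```text
[ 0.24 -0.18  0.7 ] (23.3167, array([707.1, -93.4,   6.5]), array([-0.5,  0.1,  0.5]), 32.1)
False [ 0.11 -0.42 -0.7 ] [1. 1. 1.] (24.5833, array([688.2, -42. ,   1.2]), array([0.6, 0.4, 0. ]), 31.8)
```

View pics/s3.png

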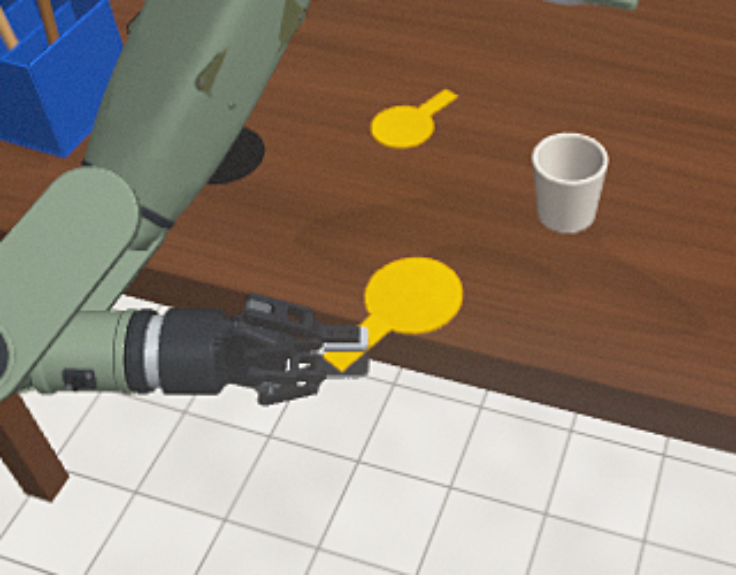

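The tab lies between the open pads, and the forearm clears the table. Closing and lifting.

```bash
cat > held.py <<'E'
from push import *; from kin import *
def held(tag=None):
    """lid plane from depth (both views) and disc centre on that plane"""
    s=sensors.read_state(); print(st())
    for n in("top","scene"):
        c=cam(n);P,d=optics.grab_frame(n)
        if tag: cv2.imwrite(f"pics/{n}{tag}.png",P[:,:,::-1])
        for b,a,ce in blobs(yellow(P),300):
            X=world(c,pix(b),d[b]); X=X[np.isfinite(X).all(1)]
            if np.median(X[:,2])<30: continue
            k=np.ones(len(X),bool)
            for _ in range(4):
                A=np.c_[X[:,:2],np.ones(len(X))]; w=np.linalg.lstsq(A[k],X[k,2],rcond=None)[0]; r=X[:,2]-A@w; k=abs(r)<4
            print(n,a,ce.round(),"slope",w[:2].round(3),"zmed",np.median(X[k,2]).round(1),"rms",r[k].std().round(2),end=" ")
            print(*[np.round(v,2) for v in lid(c,b,np.median(X[k,2]))])
E
python3 - <<'E'
from held import *
ctrl.gripper_to(0,force=60); s=sensors.read_state(); print(st(),s["grasp_force"])
p=s["eef_pos"]; ctrl.move_l(p+[0,0,150],vel=100)
print(st()); R=rot(110,0,-1); p=sensors.read_state()["eef_pos"]
ctrl.move_l(p,R,vel=60); ctrl.hold(.3); print(sensors.read_state()["grasp_force"])
held("4")
E
```

```text
(25.0333, array([688.1, -41.5,   5. ]), array([-0.5,  2.4, 11. ]), 2.3) 58.23163390159607
(26.725, array([687.9, -41.4, 154.1]), array([-0. , -0.3, -0.3]), 2.1)
58.456740975379944
(27.275, array([688.1, -41.5, 154.7]), array([-0.6,  0.4, -0.6]), 2.3)
top 1759 [370. 125.] slope [-0.011  0.006] zmed 157.6 rms 1.42 [606.68  -2.77] 43.32 79.24 [ 0.91 -0.42]
scene 1862 [274. 171.] slope [0.499 0.478] zmed 155.4 rms 2.32 [622.95  -5.17] 42.21 126.28 [-0.99 -0.14]
```

View pics/scene4.png

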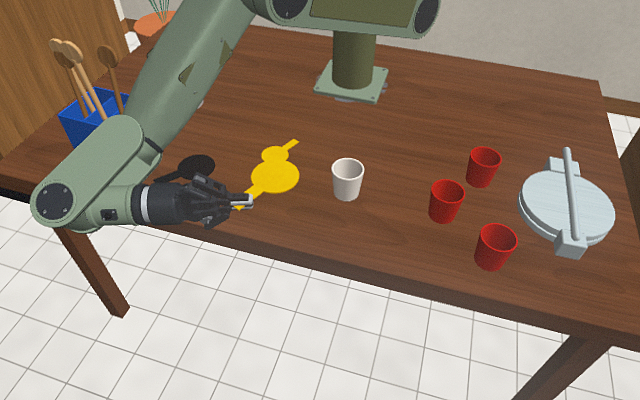

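Run:
```python
from held import *
R=rot(110,0,-1)
t=np.array([545.,283.5])
ctrl.move_l([688,-41,185],vel=150)
ctrl.move_l([*t,185],vel=140)
ctrl.move_l([*t,112],vel=100); ctrl.hold(.3)
held("5")
for n in("top","scene"):
    c=cam(n);P,d=optics.grab_frame(n)
    for b,a,ce in blobs(red(P)): 
        X=world(c,pix(b),d[b]);k=abs(X[:,2]-75)<5
        print(n,a,ce.round(), circ(X[k]) if k.sum()>20 else k.sum())
```

```text
(31.6, array([545.2, 283.5, 112.6]), array([ 0.2, -0.9, -0.1]), 2.2)
top 1859 [203. 202.] slope [-0.009 -0.013] zmed 115.1 rms 1.5 [465.72 321.94] 44.72 78.13 [ 0.9  -0.44]
scene 1179 [451. 179.] slope [-0.004  0.001] zmed 113.6 rms 1.08 [465.76 322.17] 44.62 68.6 [ 0.86 -0.51]
top 933 [161. 166.] (array([559.27538951, 427.1056014 ]), np.float64(33.64735913575427))
top 1087 [169. 277.] (array([327.46812679, 393.02128234]), np.float64(33.67106307582413))
scene 785 [484. 164.] (array([326.82393132, 394.97465983]), np.float64(33.114842471514976))
scene 470 [447. 210.] (array([468.44864228, 325.04342318]), np.float64(29.805088006826374))
scene 1099 [495. 245.] (array([560.63117519, 428.87822327]), np.float64(33.4587109557432))
```

View pics/scene5.png

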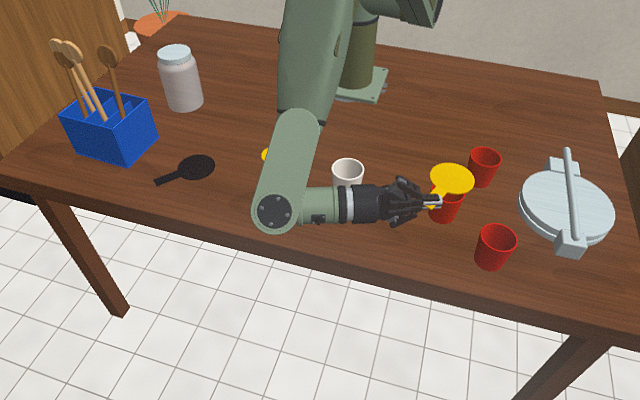

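The lid hovers flat over the red cup, with its disc at (451,179), about 1.6 mm off centre. Correcting, lowering and releasing.

Run:
```python
from held import *
R=rot(110,0,-1)
t=np.array([543.5,283.5])
ctrl.move_l([*t,84],vel=60); ctrl.hold(.2)
print(ctrl.move_l([*t,68],vel=10,threshold=2),st())
ctrl.hold(.2); ctrl.gripper_to(30); print(st())
p=sensors.read_state()["eef_pos"]; ctrl.move_l(p-90*R[:,2],vel=60)
p=sensors.read_state()["eef_pos"]; ctrl.move_l(p+[0,0,120],vel=150); ctrl.hold(.2)
held("6")
```

```text
True (33.5083, array([543.5, 283.5,  76.3]), array([ 1.8, -0.3,  3.3]), 2.4)
(34.0917, array([542.6, 283.7,  75. ]), array([-0.3, -0.5, -0.2]), 30.2)
(36.8917, array([572.8, 199.5, 193.9]), array([-1.1, -0.1,  0. ]), 29.8)
top 1912 [209. 203.] slope [-0.631 -1.143] zmed 79.3 rms 2.23 [463.76 321.95] 44.74 103.94 [ 0.92 -0.4 ]
scene 1349 [444. 194.] slope [-0.001 -0.002] zmed 77.6 rms 1.17 [463.33 322.36] 44.64 104.78 [ 0.92 -0.39]
```

View pics/scene6.png

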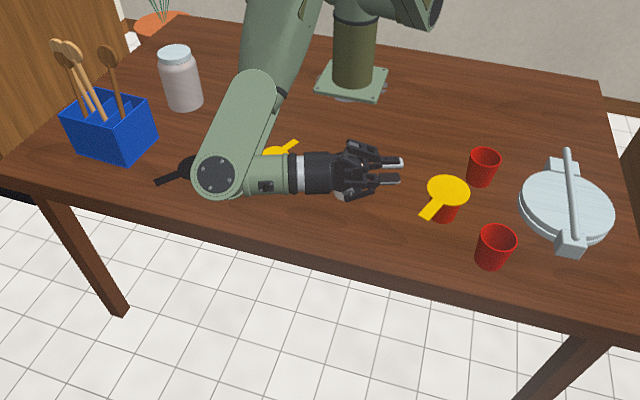

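The lid lies flat at (463.5,322) on the red cup, with its top at about 78 mm, and the robot is clear of everything.

```bash
python3 -c "
from plant import ctrl
print(ctrl.finish_job())"
```

```text
the job is handed in; nothing more can be done
None
```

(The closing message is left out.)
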